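# Charge the media drum from a feed tote

## Robot

A 6-joint arm with a two-finger parallel gripper is mounted at the origin on the work surface. World frame = base frame: x ahead of the robot, y to its left, z up, the work surface at z = 0. Lengths are in m, angles in rad, forces in N, time in s.
With the tool pointing down it reaches from about 0.3 to 0.775 m from the base axis. Payload 14.6 kg.
Tool frame: the origin (TCP) lies midway between the tips of the shut fingers; the grasp point (between the pads) lies 19 mm behind it (ctrl.pinch_z is the distance from the TCP to the grasp point, in m); z points along the fingers, y is the line along which they close (so a half turn about z gives the same grasp; the last joint's range is limited). The gripper opens to 94 mm and grips with 3 to 60 N. Pads are 16 mm wide; open, the fingers measure 119 mm over their backs; the gripper's body (75 mm by 177 mm) begins 78 mm behind the grasp point.
Start: joints at [1.209, 0.3, 1.521, -0, 1.321, -0.067], TCP at [0.16, 0.526, 0.205] pointing down, gripper open.
Joint ranges: [-3.03, 3.03], [-0.79, 2.21], [0.23, 2.52], [-1.04, 4.18], [0, 3.07], [-2.55, 2.55]. Speed limits (rad/s): [2.22, 2.22, 2.57, 3.14, 3.14, 3.14].

## Interface

Orientations are given as [roll, pitch, yaw] about the fixed x, y, z axes, in that order (R = Rz(yaw) Ry(pitch) Rx(roll)).
In Python, from station import ctrl gives the robot as it stands.
- The arm moves only by the tool jog_arm, never from a script. Its argument "motion" is a list of rows, each a list of 7 numbers: the shift along the tool's x, y, z in m, then the turn, a rotation vector about the tool's x, y, z in rad, then the opening, from -1 (shut) to 1 (fully open). In form: [[tx, ty, tz, rx, ry, rz, gripper], ...]. A call has 1 to 5 rows; each row shifts and turns the commanded pose from where the row before left it, along the tool's axes as they then stand; what a row does not reach is not made up. A row lasts 1/10 s, in which the tool goes at most 50 mm and 8.59 degrees, less where a joint would pass 70% of its speed; a pose out of reach is approached as far as the arm can. A call is refused whole if a number of a shift passes 0.05 or a number of a turn 0.15, either way. A call with a gripper value outside its range is refused whole. The fingers move at their own pace and stop on an object; "squeeze" is the grip in N (left out, the last holds). Time passes only in rows, so rows that do not move let the fingers close. It gives the time, the measured TCP pose, the force, the opening and the grip force at its end, in the units of the state.
- ctrl.get_obs(): the state, without advancing time (a new reading comes with each control period).
- ctrl.camera(name): name is "scene" or "top" or "wrist"; returns the picture (400x640x3 uint8, red, green, blue); there is no depth.
- ctrl.camera_model(name): a dict with "intrinsics" (3x3 intrinsics, pixels), "k1" (the pictures are not rectified: a ray, as slopes to the right and down, at radius r is drawn at 1 + k1 r^2 times it, then the intrinsics apply), "rvec" (rotation vector, rad) and "tvec" (3), from world to camera coordinates, as OpenCV has them. Camera axes: x right, y down, z forward; pixel columns grow to the right and rows downward; lengths in m; the calibration is good to about 2 mm. A picture is of the moment at which its call begins: read the wrist's pose just before it. camera_model takes no time and is no camera call; for the wrist camera it gives the pose at the moment of the call.
- ctrl.hand_in(): hands the job in; it is judged then, once.
The state is a dict: "time_s": time; "qpos": joint angles; "joint_vel": joint speeds; "tau": joint torques, N m; "ee_pos": TCP position; "eef_rot": TCP orientation; "force": force on the tool from outside, world axes, zero at the start; "moment": the same for the moment, N m; "grip_width": finger opening in m; "grip_force": force on a finger pad.
Only numpy, scipy, OpenCV 4.12 (cv2) and the standard library are available. Lean on these libraries where they do the work, as an engineer would, in place of code of your own. Each camera call takes 0.05 s, during which the arm holds its last target. There are 200 camera calls.

## Task

Load the milling media: first turn the drum's wheel by its wooden bar until the cut-out in the wheel lies fully under the feed funnel, so that the funnel's throat is clear. Then pick up the steel tote by its wooden bar, tip all five porcelain cylinders through the funnel into the drum, and stand the empty tote upright again on the middle of its plywood board. Leave the other things on the table where they are.

Things in the scene. Friction and masses are not known exactly. Their poses are not given: they have to be found in the camera images.
- drum: Round steel tub, 344 mm across, fixed. Origin: on its centre axis (also the wheel's), on the table; z up; x points from the centre to the feed funnel. Wall top at height 80 mm. The funnel hangs from two round legs at x 60, y 176 and -176 mm, joined to it by level bars at height 155 mm.
- funnel (a point): Drum frame x 110, y 0, height 150 mm; axes as the drum's: above the middle of the throat, level with the mouth. Open aluminium funnel. In the drum's frame, throat x 66 to 154, y -44 to 44 mm at height 96; mouth x 66 to 192, y -86 to 86 mm at height 150. The wall by the wheel's bar is upright (x 62 to 66 mm, 165 mm high), the other three slope. Walls 4 mm.
- wheel (a joint): Angle (rad) of the shutter wheel on top of the drum: aluminium disc 332 mm across, top at height 90 mm, with a 96 degree sector cut out. 0: cut-out centred under the funnel; positive: anticlockwise seen from above. The throat is wholly clear from -0.25 to 0.25. Starts at 0.9 to 1.4; stops at -1.9 and 1.9; stays where left (friction 0.12 N m).
- wheel_grip (a point): Centre of the wheel's wooden bar grip, on the drum's axis, height 134 mm. The bar is 74 mm long, 18 mm thick, spans heights 112 to 148 mm and turns with the wheel. This point's x axis runs along the bar and points to the middle of the cut-out; z up. A hub 52 mm across lies below it.
- board: Plywood ware board, 260 x 200 x 16 mm, fixed to the table. Origin: centre of its underside; x along its long side, z up. The tote starts on it.
- tote: Steel feed tote, 180 mm long (x), 112 mm wide (y), walls 5 mm thick and 46 mm high, floor 4 mm, open at its +x end (no lip), about 0.38 kg empty. Origin: centre of its underside; x points out of the open end, z up. Middle of the side walls rises as a plate to the wooden cross bar.
- tote_grip (a point): Centre of the tote's wooden cross bar: 102 mm above the tote's underside, over its middle. The bar runs along the tote's y, 18 mm thick (along x), 28 mm tall, 102 mm clear between the side plates. Axes as the tote's.
- tote_mouth (a point): Middle of the floor's edge at the tote's open end: tote frame x 90, y 0, z 2 mm. Axes as the tote's.
- cyl1: One of five alike white porcelain milling cylinders, 32 mm in diameter, 32 mm high, about 60 g, standing loose in the tote at the start. Origin: its centre. They slide once the tote is tilted some 25 to 35 degrees.
- cyl2: One of five alike white porcelain milling cylinders, 32 mm in diameter, 32 mm high, about 60 g, standing loose in the tote at the start. Origin: its centre. They slide once the tote is tilted some 25 to 35 degrees.
- cyl3: One of five alike white porcelain milling cylinders, 32 mm in diameter, 32 mm high, about 60 g, standing loose in the tote at the start. Origin: its centre. They slide once the tote is tilted some 25 to 35 degrees.
- cyl4: One of five alike white porcelain milling cylinders, 32 mm in diameter, 32 mm high, about 60 g, standing loose in the tote at the start. Origin: its centre. They slide once the tote is tilted some 25 to 35 degrees.
- cyl5: One of five alike white porcelain milling cylinders, 32 mm in diameter, 32 mm high, about 60 g, standing loose in the tote at the start. Origin: its centre. They slide once the tote is tilted some 25 to 35 degrees.
- bowl: Bystander: terracotta bowl, 120 mm across, 55 mm high. Origin: centre of its underside.
- jar: Bystander: white plastic jar, 72 mm across, 90 mm high. Origin: centre of its underside.
- brush: Bystander: brush lying on the table. Origin: under its middle.

How it is judged:
By the outcome, as a careful person would: the job done as asked, in the order asked, and still so for the second after the job is handed in, with the robot touching nothing.
It also fails if it takes over 67 s, if anything falls off the work surface, if the arm or the gripper's body presses on something with over 40 N, if the wrist force passes 120 N, or if a joint passes its speed limit or range.

## Working session

There is one attempt and no reset: what is moved stays moved. The work goes in short steps, Python scripts to look and compute and a tool call to move; the robot and the scene stay as the last step left them, time stands still between calls to the robot, and variables do not carry over. Pictures are saved under pics/ and viewed, at most 10 in all, crops included, and the job is handed in when it is done.

Besides the shell and the picture viewer there is one more tool, called as name(argument=value, ...), one argument or row to a line, values as JSON. jog_arm: Moves the arm, as the interface text tells. Its arguments: {"type":"object","properties":{"motion":{"type":"array"},"squeeze":{"type":"number"}},"required":["motion"]}

```bash
ls; mkdir -p pics
cat > h.py <<'E'
import numpy as np, cv2
from station import ctrl
from scipy.spatial.transform import Rotation as R
def cam(n):
    m=ctrl.camera_model(n); K=np.array(m["intrinsics"]);Rm=cv2.Rodrigues(np.array(m["rvec"],float))[0];t=np.array(m["tvec"],float).ravel()
    return K,m["k1"],Rm,t
def ray(c,px):
    K,k1,Rm,t=c
    d=cv2.undistortPoints(np.array(px,float).reshape(-1,1,2),K,np.array([k1,0,0,0.]))[:,0]
    d=np.c_[d,np.ones(len(d))]@Rm
    return -Rm.T@t,d
def onz(c,px,z):
    o,d=ray(c,px); return o+d*((z-o[2])/d[:,2])[:,None]
def proj(c,P):
    K,k1,Rm,t=c
    return cv2.projectPoints(np.array(P,float).reshape(-1,1,3),cv2.Rodrigues(Rm)[0],t,K,np.array([k1,0,0,0.]))[0][:,0]
E
python3 - <<'E'
from h import *
for n in("scene","top"):
    cv2.imwrite(f"pics/{n}0.png",ctrl.camera(n)[:,:,::-1]); c=cam(n); print(n,ray(c,[[320,200]]))
o=ctrl.get_obs();print(o["time_s"],o["ee_pos"],o["eef_rot"],o["grip_width"])
E
```

```text
pics
scene (array([ 1.11216203, -0.32243878,  1.08245626]), array([[-0.44588493,  0.24515687, -0.86090049]]))
top (array([ 0.40469422, -0.01779511,  1.74598907]), array([[ 0.11378037, -0.00387114, -0.99351414]]))
0.1 [0.15971106 0.52605223 0.20495703] [-3.14056748e+00 -4.34039522e-05  2.84684426e+00] 0.09394822659228252
```

View pics/scene0.png

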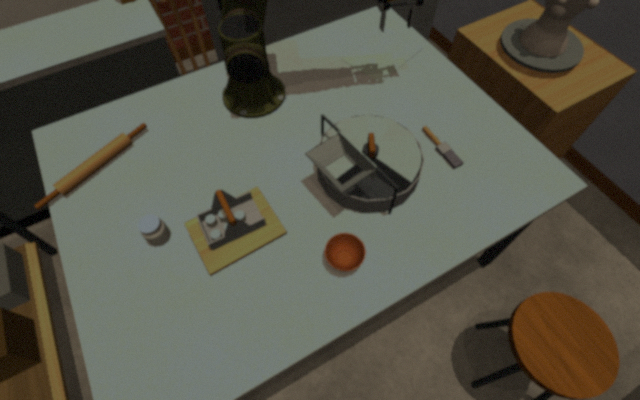

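View pics/top0.png

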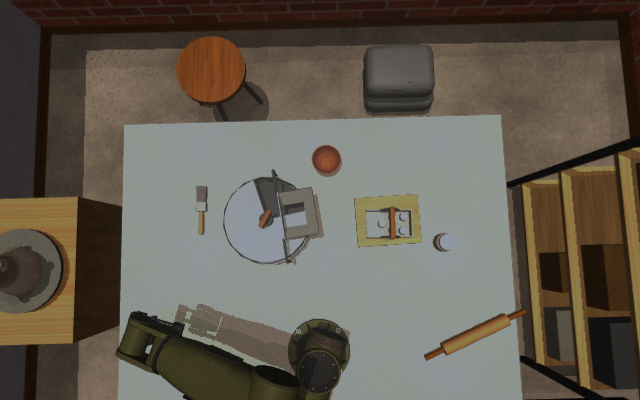

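The top view shows the drum near (266,220), with the funnel at (298,213) on its right. The board and tote are at (388,221), the bowl at (326,160), the jar at (445,242) and the brush at (201,210). I'll zoom in on the drum and tote.

Run:
```python
from h import *
im=cv2.imread("pics/top0.png")[150:280,215:460]
cv2.imwrite("pics/z.png",cv2.resize(im,None,fx=3.2,fy=3.2,interpolation=cv2.INTER_CUBIC))
full=cv2.imread("pics/top0.png");hsv=cv2.cvtColor(full,cv2.COLOR_BGR2HSV)
c=cam("top")
# orange bars / board
for nm,lo,hi in(("orange",(3,130,60),(16,255,255)),("board",(17,60,80),(30,255,255))):
    m=cv2.inRange(hsv,lo,hi);m[:, :215]=0;m[:,460:]=0;m[:120]=0;m[290:]=0
    for k in cv2.findContours(m,cv2.RETR_EXTERNAL,2)[0]:
        if cv2.contourArea(k)>25: print(nm,cv2.contourArea(k),cv2.minAreaRect(k),cv2.boundingRect(k), cv2.boxPoints(cv2.minAreaRect(k)).round(1).tolist())
```

```text
orange 54.0 ((264.300048828125, 218.1000213623047), (3.845076322555542, 17.98503303527832), 29.744882583618164) (259, 210, 12, 17) [[258.20001220703125, 225.0], [267.1000061035156, 209.3000030517578], [270.3999938964844, 211.1999969482422], [261.5, 226.89999389648438]]
orange 99.0 ((392.0, 222.0), (30.0, 4.0), 90.0) (390, 207, 5, 31) [[390.0, 207.0], [394.0, 207.0], [394.0, 237.0], [390.0, 237.0]]
orange 524.5 ((325.5000305175781, 159.00001525878906), (27.577163696289062, 27.577163696289062), 45.0) (312, 145, 29, 29) [[306.0, 159.0], [325.5, 139.5], [345.0, 159.0], [325.5, 178.5]]
board 2839.5 ((387.43402099609375, 219.92526245117188), (48.96357345581055, 63.636688232421875), 85.42607879638672) (354, 194, 67, 53) [[353.79998779296875, 198.10000610351562], [417.20001220703125, 193.0], [421.1000061035156, 241.8000030517578], [357.70001220703125, 246.89999389648438]]
```

View pics/z.png

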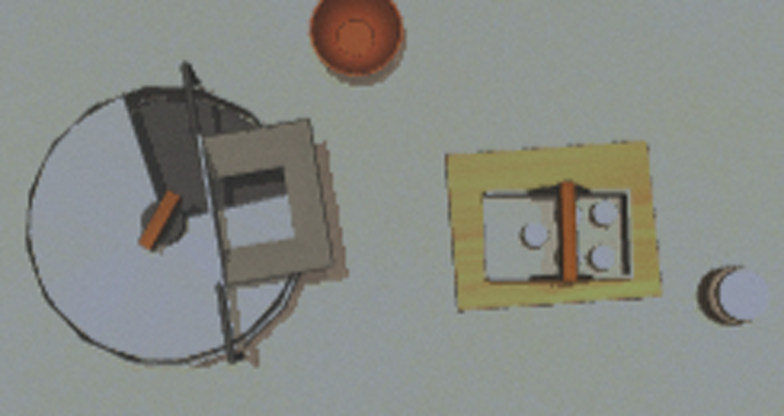

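The zoomed view shows five things:
- **Funnel legs:** about (187,68) and (235,355) in the crop.
- **Mouth corners:** (310,118) and (335,268).
- **Wheel bar:** centre (160,220), pointing up and to the right toward the dark cut-out.
- **Tote bar:** (568,182) to (568,282).
- **Tote open end:** on the left, facing the drum.

Run:
```python
from h import *
c=cam("top")
f=lambda pts,z: onz(c,[[215+x/3.2,150+y/3.2] for x,y in pts],z).round(4)[:,:2]
L=f([(187,68),(235,355)],.155);d=L[0]-L[1];print("legs",L,np.linalg.norm(d))
y=d/np.linalg.norm(d); print("which +y sign tbd")
M=f([(310,118),(335,268),(230,283),(203,138)],.150);print("mouth",M)
print("throat",f([(283,168),(292,243),(232,248),(225,180)],.096))
x=M[:2].mean(0)-M[2:].mean(0);x/=np.linalg.norm(x);print("xdir",np.degrees(np.arctan2(x[1],x[0])), "legperp",np.degrees(np.arctan2(-y[0],y[1]))) 
print("drum from legs",L.mean(0)-.06*x)
W=f([(162,192),(180,198),(156,250),(139,244)],.148);print("wheelbar",W,W.mean(0));
e=(W[:2].mean(0)-W[2:].mean(0));print("bar dir",np.degrees(np.arctan2(e[1],e[0])))
print("cutedges",f([(125,97),(165,205)],.09))
rim=f([(28,225),(165,362),(60,125),(70,325)],.08);print("rim dist to bar",np.linalg.norm(rim-W.mean(0),axis=1))
px=[[353.8,198.1],[417.2,193],[421.1,241.8],[357.7,246.9]]
b=onz(c,px,.016)[:,:2];print("board",b.round(4),b.mean(0));e=b[0]-b[1];print(np.degrees(np.arctan2(e[1],e[0])),np.linalg.norm(e))
t=f([(568,182),(568,282)],.130);e=t[0]-t[1];print("tbar",t,t.mean(0),np.degrees(np.arctan2(e[1],e[0])))
t=f([(484,192),(630,192),(632,280),(486,282)],.066);print("tote rim",t,t.mean(0))
```

```text
legs [[0.702  0.1501]
 [0.3621 0.0999]] 0.3435870340976213
which +y sign tbd
mouth [[ 0.6386  0.0055]
 [ 0.4598 -0.0192]
 [ 0.4458  0.1044]
 [ 0.6182  0.133 ]]
throat [[0.5856 0.0409]
 [0.4935 0.0322]
 [0.4895 0.1053]
 [0.5729 0.1122]]
xdir -82.19919848339828 legperp -81.59869100111094
drum from legs [0.52390623 0.18444476]
wheelbar [[0.5554 0.1828]
 [0.5477 0.1617]
 [0.4871 0.1909]
 [0.4947 0.2108]] [0.521225 0.18655 ]
bar dir -25.246601890885508
cutedges [[0.68   0.2341]
 [0.5448 0.1867]]
rim dist to bar [0.17011153 0.16717652 0.18210542 0.16862736]
board [[ 0.6068 -0.1637]
 [ 0.6205 -0.4256]
 [ 0.4201 -0.4308]
 [ 0.4068 -0.1722]] [ 0.51354815 -0.29808648]
93.00896715656559 0.2622403578227462
tbar [[ 0.5554 -0.3012]
 [ 0.4361 -0.2956]] [ 0.49575 -0.2984 ] -2.687519002871487
tote rim [[ 0.5518 -0.2073]
 [ 0.5467 -0.389 ]
 [ 0.4375 -0.3858]
 [ 0.4402 -0.2053]] [ 0.49405 -0.29685]
```

```bash
cat >> h.py <<'E'
def D(yaw,tilt=0):  # tool-down pose with given yaw (deg), then turned by tilt (deg) about tool x
    return R.from_euler("xyz",[np.pi,0,np.radians(yaw)])*R.from_rotvec([np.radians(tilt),0,0])
def plan(P,Rt=None):
    o=ctrl.get_obs();Rc=R.from_euler("xyz",o["eef_rot"])
    print("t",round(o["time_s"],2),"at",o["ee_pos"].round(4),np.degrees(o["eef_rot"]).round(1),"q",np.round(o["qpos"],3).tolist(),"F",np.round(o["force"],1),"gw",round(o["grip_width"],4),"gf",np.round(o["grip_force"],1))
    print("shift tool",Rc.inv().apply(np.array(P)-o["ee_pos"]).round(4))
    if Rt is not None: print("turn",(Rc.inv()*Rt).as_rotvec().round(3))
E
python3 - <<'E'
from h import *
print([a for a in dir(ctrl) if a[0]!="_"])
plan([.522,.1855,.205],D(152))
c=cam("top");print(onz(c,[[325.5,159],[445,242]],[.055,.09][0]).round(3))
E
```

```text
['MotionError', 'camera', 'camera_model', 'get_obs', 'hand_in', 'pinch_z']
t 0.1 at [0.1597 0.5261 0.205 ] [-179.9   -0.   163.1] q [1.209, 0.3, 1.522, -0.0, 1.321, -0.067] F [ 0.8 -1.2 -0.1] gw 0.0939 gf 0.0
shift tool [-4.456e-01 -2.206e-01  2.000e-04]
turn [-0.001  0.     0.194]
[[ 0.765 -0.051  0.055]
 [ 0.416 -0.516  0.055]]
```

jog_arm(
  motion=[
    [-0.03,-0.015,0,0,0,0,0.2],
    [-0.0446,-0.022,0,0,0,0,0.2],
    [-0.0446,-0.022,0,0,0,0,0.2],
    [-0.0446,-0.022,0,0,0,0,0.2],
    [-0.0446,-0.022,0,0,0,0,0.2],
  ],
)

```text
time_s: 0.6
ee_pos: [0.3303, 0.3655, 0.2053]
eef_rot: [-3.141, -0.0, 2.847]
force: [0.1, 1.0, 0.5]
grip_width: 0.0579
grip_force: 0.0
```

jog_arm(
  motion=[
    [-0.0446,-0.022,0,0,0,0,0.2],
    [-0.0446,-0.022,0,0,0,0,0.2],
    [-0.0446,-0.022,0,0,0,0,0.2],
    [-0.0446,-0.022,0,0,0,0,0.2],
    [-0.0446,-0.022,0,0,0,0.1,0.2],
  ],
)

```text
time_s: 1.1
ee_pos: [0.5118, 0.1953, 0.2053]
eef_rot: [-3.141, -0.0, 2.746]
force: [-0.5, 0.8, 0.9]
grip_width: 0.0563
grip_force: 0.0
```

jog_arm(
  motion=[
    [0,0,0,0,0,0.094,0.2],
    [0,0,0,0,0,0,0.2],
  ],
)

```text
time_s: 1.3
ee_pos: [0.5111, 0.1961, 0.2048]
eef_rot: [-3.141, -0.001, 2.649]
force: [-0.6, 0.4, -0.3]
grip_width: 0.0563
grip_force: 0.0
```

Run:
```python
from h import *
plan([.522,.1855,.205],D(152))
c=cam("wrist");im=ctrl.camera("wrist")[:,:,::-1];cv2.imwrite("pics/w1.png",im);np.savez("w1.npz",*c)
print(proj(c,[[.522,.1855,.148]]))
```

```text
t 1.3 at [0.5111 0.1961 0.2048] [-1.800e+02 -1.000e-01  1.518e+02] q [0.299, 0.295, 1.528, 0.0, 1.319, -0.779] F [-0.6  0.4 -0.3] gw 0.0563 gf 0.0
shift tool [-0.0147 -0.0042 -0.0002]
turn [-0.001 -0.001 -0.004]
[[311.38549365 230.4875926 ]]
```

View pics/w1.png

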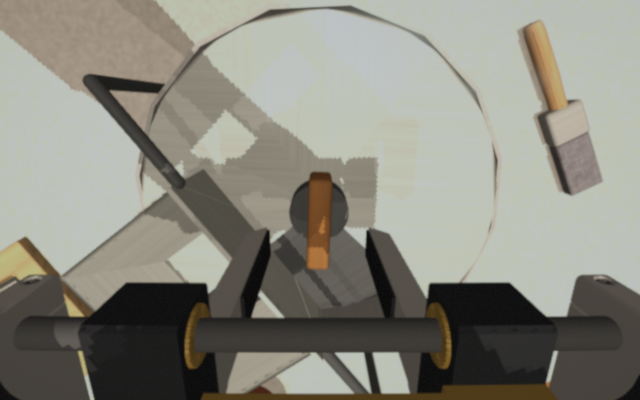

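The wrist view shows the wheel bar's top running from (320,173) to (317,268), nearly vertical and between the fingers.

Run:
```python
from h import *
z=np.load("w1.npz");c=[z[f"arr_{i}"] for i in range(4)]
c[1]=float(c[1])
e=onz(c,[[320,173],[317,268]],.148);print(e,e.mean(0));d=e[1]-e[0];print(np.degrees(np.arctan2(d[1],d[0])),np.linalg.norm(d))
yaw=np.degrees(np.arctan2(d[1],d[0]))+180
plan([*e.mean(0)[:2],.115],D(yaw))
```

```text
[[0.48550795 0.21251366 0.148     ]
 [0.55213161 0.17418396 0.148     ]] [0.51881978 0.19334881 0.148     ]
-29.912529950627487 0.0768627216479134
t 1.35 at [0.5106 0.1969 0.205 ] [-180.    -0.   152.1] q [0.301, 0.295, 1.529, 0.0, 1.319, -0.782] F [-0.3 -0.2 -0.4] gw 0.0564 gf 0.0
shift tool [-0.009   0.0008  0.09  ]
turn [-0.001 -0.001  0.035]
```

jog_arm(
  motion=[
    [-0.012,0.001,0.02,0,0,0.035,0.2],
    [0,0,0.035,0,0,0,0.2],
    [0,0,0.025,0,0,0,0.2],
    [0,0,0.01,0,0,0,0.2],
    [0,0,0,0,0,0,0.2],
  ],
)

```text
time_s: 1.85
ee_pos: [0.521, 0.1929, 0.1148]
eef_rot: [-3.14, -0.001, 2.621]
force: [0.0, -0.3, 0.4]
grip_width: 0.0565
grip_force: 0.0
```

jog_arm(
  motion=[
    [0,0,0,0,0,0,-0.9],
    [0,0,0,0,0,0,-0.9],
    [0,0,0,0,0,0,-0.9],
    [0,0,0,0,0,0,-0.9],
  ],
  squeeze=12,
)

```text
time_s: 2.25
ee_pos: [0.522, 0.1924, 0.1161]
eef_rot: [3.141, 0.001, 2.618]
force: [0.1, -0.0, -0.4]
grip_width: 0.0277
grip_force: 0.0
```

jog_arm(
  motion=[
    [0,0,0,0,0,0,-0.9],
    [0,0,0,0,0,0,-0.9],
    [0,0,0,0,0,0,-0.9],
    [0,0,0,0,0,0.08,-0.9],
    [0,0,0,0,0,0.1,-0.9],
  ],
  squeeze=12,
)

```text
time_s: 2.75
ee_pos: [0.5217, 0.1915, 0.1157]
eef_rot: [-3.14, 0.001, 2.435]
force: [-1.7, -6.7, 3.8]
grip_width: 0.018
grip_force: 11.9
```

jog_arm(
  motion=[
    [0,0,0,0,0,0.08,-0.9],
    [0,0,0,0,0,0.08,-0.9],
    [0,0,0,0,0,0.08,-0.9],
    [0,0,0,0,0,0.08,-0.9],
  ],
)

```text
time_s: 3.15
ee_pos: [0.5219, 0.1917, 0.1157]
eef_rot: [-3.141, 0.001, 2.115]
force: [-0.3, -5.2, 2.0]
grip_width: 0.0184
grip_force: 12.0
```

jog_arm(
  motion=[
    [-0.003,-0.001,0,0,0,0.08,-0.9],
    [0,0,0,0,0,0.08,-0.9],
    [0,0,0,0,0,0.08,-0.9],
    [0,0,0,0,0,0.08,-0.9],
    [0,0,0,0,0,0.09,-0.9],
  ],
)

```text
time_s: 3.65
ee_pos: [0.5225, 0.1905, 0.1158]
eef_rot: [3.141, -0.002, 1.705]
force: [-1.3, 9.2, 1.4]
grip_width: 0.0181
grip_force: 12.0
```

jog_arm(
  motion=[
    [0,0,0,0,0,0,0.2],
    [0,0,0,0,0,0,0.2],
    [0,0,0,0,0,0,0.2],
    [0,0,-0.03,0,0,0,0.2],
    [0,0,-0.05,0,0,0,0.2],
  ],
)

```text
time_s: 4.15
ee_pos: [0.5212, 0.1887, 0.1937]
eef_rot: [-3.136, 0.001, 1.709]
force: [1.0, -0.2, 0.8]
grip_width: 0.0538
grip_force: 0.0
```

jog_arm(
  motion=[
    [0,0,-0.05,0,0,0,0.2],
    [0,0,-0.04,0,0,0,0.2],
    [0,0,0,0,0,0,0.2],
  ],
)

```text
time_s: 4.45
ee_pos: [0.5238, 0.1895, 0.2913]
eef_rot: [3.133, -0.001, 1.709]
force: [0.5, 0.8, -0.9]
grip_width: 0.0564
grip_force: 0.0
```

Run:
```python
from h import *
plan([.495,-.298,.28],D(180))
c=cam("wrist");im=ctrl.camera("wrist")[:,:,::-1];cv2.imwrite("pics/w2.png",im);np.savez("w2.npz",*c)
cv2.imwrite("pics/t2.png",ctrl.camera("top")[:,:,::-1])
```

```text
t 4.45 at [0.5238 0.1895 0.2913] [ 1.795e+02 -1.000e-01  9.790e+01] q [0.281, 0.261, 1.373, -0.0, 1.498, 0.143] F [ 0.5  0.8 -0.9] gw 0.0564 gf 0.0
shift tool [-0.4789 -0.0957  0.0099]
turn [ 0.008  0.005 -1.433]
```

View pics/w2.png

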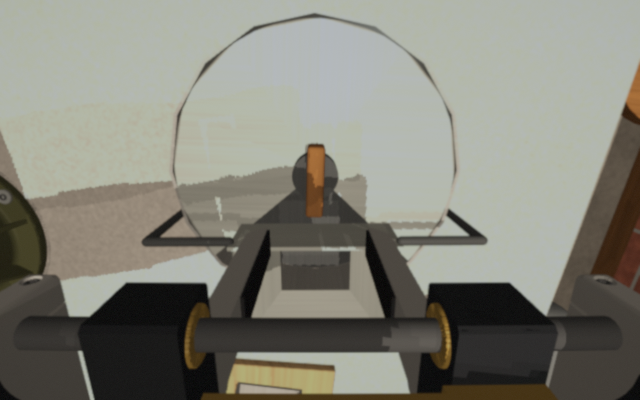

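The wheel bar, at (315,145)–(316,215), now points at the funnel, and the dark cut-out wedge sits symmetrically under it, so the throat is clear. Next I move over the tote.

jog_arm(
  motion=[
    [-0.025,-0.005,-0.02,0,0,0,0.7],
    [-0.04,-0.008,0,0,0,0,0.7],
    [-0.04,-0.008,0,0,0,0,0.7],
    [-0.04,-0.008,0,0,0,0,0.7],
    [-0.04,-0.008,0,0,0,0,0.7],
  ],
)

```text
time_s: 5.05
ee_pos: [0.5103, -0.0006, 0.3037]
eef_rot: [-3.139, -0.0, 1.709]
force: [0.5, 0.2, 0.4]
grip_width: 0.0798
grip_force: 0.0
```

Run:
```python
from h import *
plan([.495,-.298,.22],D(180))
z=np.load("w2.npz");c=[z[f"arr_{i}"] for i in range(4)]
L=onz(c,[[145,241],[485,240]],.155);d=L[1]-L[0];print(L,np.linalg.norm(d),np.degrees(np.arctan2(d[1],d[0])))
```

```text
t 5.05 at [ 0.5103 -0.0006  0.3037] [-179.8   -0.    97.9] q [-0.073, 0.154, 1.473, -0.0, 1.517, -0.211] F [0.5 0.2 0.4] gw 0.0798 gf 0.0
shift tool [-0.2925 -0.0558  0.0837]
turn [-0.002 -0.002 -1.433]
[[0.35585529 0.10892819 0.155     ]
 [0.70692167 0.15715885 0.155     ]] 0.35436393036497144 7.8225146986205285
```

jog_arm(
  motion=[
    [-0.04,-0.008,0.01,0,0,0,0.7],
    [-0.04,-0.008,0.01,0,0,0,0.7],
    [-0.04,-0.008,0.01,0,0,0,0.7],
    [-0.04,-0.008,0.01,0,0,0,0.7],
    [-0.04,-0.008,0.02,0,0,0,0.7],
  ],
)

```text
time_s: 5.55
ee_pos: [0.4982, -0.2043, 0.2442]
eef_rot: [-3.141, -0.0, 1.708]
force: [1.0, 0.0, 0.2]
grip_width: 0.0798
grip_force: 0.0
```

```bash
cat >> h.py <<'E'
def fk(p,q):
    a1,d1,L2,a3,d4,d6=p; q1,q2,q3,q4,q5,q6=q; s=q2+q3
    B=R.from_euler("z",q1); W=np.array([a1+L2*np.sin(q2)+d4*np.sin(s)+a3*np.cos(s),0,d1+L2*np.cos(q2)+d4*np.cos(s)-a3*np.sin(s)])
    Rt=B*R.from_euler("y",s)*R.from_euler("z",q4)*R.from_euler("y",q5)*R.from_euler("z",q6+np.pi/2)
    return B.apply(W)+Rt.apply([0,0,d6]),Rt
E
python3 - <<'E'
from h import *
plan([.495,-.298,.22],D(180))
E
```

```text
t 5.55 at [ 0.4982 -0.2043  0.2442] [-180.    -0.    97.9] q [-0.457, 0.247, 1.498, -0.0, 1.398, -0.595] F [1.  0.  0.2] gw 0.0798 gf 0.0
shift tool [-0.0924 -0.016   0.0242]
turn [-0.000e+00 -1.000e-03 -1.433e+00]
```

jog_arm(
  motion=[
    [0,0,0,0,-0.13,0,0.7],
    [0,0,0,0,-0.13,0,0.7],
    [0,0,0,0,-0.13,0,0.7],
    [0,0,0,0,-0.13,0,0.7],
    [0,0,0,0,0,0,0.7],
  ],
)

```text
time_s: 6.05
ee_pos: [0.4979, -0.2009, 0.2428]
eef_rot: [-3.136, 0.521, 1.714]
force: [-0.3, 0.4, -0.9]
grip_width: 0.0799
grip_force: 0.0
```

```bash
cat > fit.py <<'E'
from h import *
from scipy.optimize import least_squares
o=ctrl.get_obs()
data=[([1.209,.3,1.522,0,1.321,-.067],[.1597,.5261,.205]),([.301,.295,1.529,0,1.319,-.782],[.5106,.1969,.205]),
([.281,.261,1.373,0,1.498,.143],[.5238,.1895,.2913]),([-.073,.154,1.473,0,1.517,-.211],[.5103,-.0006,.3037]),([-.457,.247,1.498,0,1.398,-.595],[.4982,-.2043,.2442]),(o["qpos"],o["ee_pos"])]
s=least_squares(lambda p:np.concatenate([fk(p,q)[0]-x for q,x in data]+[1e-3*(p-[0.,.3,.4,0,.4,.25])]),[0,.3,.4,0,.4,.25])
print(s.x.round(4),np.abs(s.fun).max(), np.round(o["qpos"],3),o["ee_pos"].round(4))
print((fk(s.x,o["qpos"])[1].inv()*R.from_euler("xyz",o["eef_rot"])).magnitude())
np.save("dh.npy",s.x)
E
python3 fit.py
```

```text
[0.03   0.1636 0.3807 0.0142 0.4245 0.1994] 0.036667079081186084 [-0.215  0.153  1.698 -0.537  1.157 -0.17 ] [ 0.4979 -0.2009  0.2428]
2.7755575615628914e-16
```

```bash
python3 - <<'E'
s=open("h.py").read()
s=s.replace("a1,d1,L2,a3,d4,d6=p","a1,d1,L2,a3,d4,d6,b1,b5=p").replace("a3*np.cos(s),0,d1","a3*np.cos(s),b1,d1").replace("B.apply(W)+Rt","B.apply(W)+(B*R.from_euler('y',s)*R.from_euler('z',q4)).apply([0,b5,0])+Rt")
open("h.py","w").write(s)
s=open("fit.py").read()
s=s.replace(",.25])]",",.25,.02,.02])]").replace(",.25])",",.25,.02,.02])").replace("1e-3*","1e-4*")
open("fit.py","w").write(s)
E
python3 fit.py
```

```text
[0.0012 0.22   0.4242 0.0399 0.4462 0.2706 0.0362 0.0005] 0.00025295050211093795 [-0.215  0.153  1.698 -0.537  1.157 -0.17 ] [ 0.4979 -0.2009  0.2428]
2.7755575615628914e-16
```

```bash
cat >> h.py <<'E'
from scipy.optimize import least_squares
try: DH=np.load("dh.npy")
except Exception: pass
LO=np.array([-3.03,-.79,.23,-1.04,0,-2.55]);HI=np.array([3.03,2.21,2.52,4.18,3.07,2.55])
def ik(P,Rt,q0):
    def f(q):
        p,r=fk(DH,q); return np.r_[p-P,.3*(r.inv()*Rt).as_rotvec()]
    s=least_squares(f,np.clip(q0,LO+.01,HI-.01),bounds=(LO,HI)); return s.x,np.abs(s.fun).max()
def totepose(mouth,dirdeg,th,opt):
    # tool pose for tote x heading dirdeg, tilted th deg mouth down, mouth point at given place; opt 1: tool y=+tote x, -1: tool y=-tote x
    T=R.from_euler("z",dirdeg,degrees=True)*R.from_euler("y",th,degrees=True)
    o=np.array(mouth)-T.apply([.09,0,.002])
    return o+T.apply([0,0,.083]), T*R.from_matrix(np.array([[0,opt,0],[opt,0,0],[0,0,-1]]).T)
DR=np.array([.5225,.190]);DX=np.array([np.cos(np.radians(-82)),np.sin(np.radians(-82))])
def dpt(x,y,z): return np.r_[DR+x*DX+y*np.array([-DX[1],DX[0]]),z]
E
python3 - <<'E'
from h import *
for opt,q6 in((1,-1.7),(-1,1.4)):
  for a in (98,83,113):
    q=np.array([0,.2,1.5,0,1.4,q6]);
    for th in (-8,10,25,40,55,65):
        P,Rt=totepose(dpt(.135,0,.15),a,th,opt); q,e=ik(P,Rt,q); print(opt,a,th,P.round(3),q.round(2),round(e,4))
E
```

```text
1 98 -8 [ 0.555 -0.043  0.218] [-0.21  0.33  1.46  0.13  1.4  -1.94] 0.0
1 98 10 [ 0.552 -0.018  0.245] [-0.01  0.27  1.48 -0.18  1.37 -1.69] 0.0
1 98 25 [0.548 0.009 0.261] [ 0.16  0.27  1.49 -0.44  1.41 -1.47] 0.0
1 98 40 [0.544 0.04  0.27 ] [ 0.32  0.32  1.49 -0.69  1.5  -1.28] 0.0
1 98 55 [0.539 0.071 0.27 ] [ 0.46  0.42  1.48 -0.89  1.63 -1.12] 0.0
1 98 65 [0.536 0.091 0.266] [ 0.53  0.51  1.46 -1.01  1.72 -1.04] 0.0
1 83 -8 [ 0.529 -0.043  0.218] [-0.22  0.25  1.56  0.14  1.35 -1.7 ] 0.0
1 83 10 [ 0.532 -0.018  0.245] [-0.01  0.25  1.5  -0.18  1.41 -1.43] 0.0
1 83 25 [0.536 0.009 0.261] [ 0.15  0.31  1.44 -0.42  1.53 -1.25] 0.0
1 83 40 [0.539 0.04  0.27 ] [ 0.3   0.41  1.37 -0.63  1.67 -1.11] 0.0
1 83 55 [0.543 0.071 0.27 ] [ 0.41  0.54  1.3  -0.81  1.82 -1.03] 0.0
1 83 65 [0.546 0.091 0.266] [ 0.47  0.64  1.25 -0.93  1.92 -0.99] 0.0
1 113 -8 [ 0.581 -0.036  0.218] [-0.18  0.4   1.36  0.12  1.46 -2.17] 0.0
1 113 10 [ 0.57  -0.012  0.245] [-0.01  0.28  1.46 -0.16  1.33 -1.95] 0.0
1 113 25 [0.56  0.013 0.261] [ 0.16  0.23  1.54 -0.44  1.29 -1.71] 0.0
1 113 40 [0.548 0.041 0.27 ] 
[... 791 characters left out ...]
261] [ 0.15  0.31  1.44 -0.42  1.53  1.89] 0.0
-1 83 40 [0.539 0.04  0.27 ] [ 0.3   0.41  1.37 -0.63  1.67  2.03] 0.0
-1 83 55 [0.543 0.071 0.27 ] [ 0.41  0.54  1.3  -0.81  1.82  2.12] 0.0
-1 83 65 [0.546 0.091 0.266] [ 0.47  0.64  1.25 -0.93  1.92  2.15] 0.0
-1 113 -8 [ 0.581 -0.036  0.218] [-0.18  0.4   1.36  0.12  1.46  0.97] 0.0
-1 113 10 [ 0.57  -0.012  0.245] [-0.01  0.28  1.46 -0.16  1.33  1.19] 0.0
-1 113 25 [0.56  0.013 0.261] [ 0.16  0.23  1.54 -0.44  1.29  1.43] 0.0
-1 113 40 [0.548 0.041 0.27 ] [ 0.33  0.23  1.6  -0.72  1.32  1.69] 0.0
-1 113 55 [0.536 0.07  0.27 ] [ 0.48  0.29  1.65 -0.97  1.42  1.92] 0.0
-1 113 65 [0.527 0.089 0.266] [ 0.55  0.36  1.64 -1.04  1.52  2.01] 0.0196
```

jog_arm(
  motion=[
    [0,0,0,0,0.13,0,0.9],
    [0,0,0,0,0.13,0,0.9],
    [0,0,0,0,0.13,0,0.9],
    [0,0,0,0,0.13,0,0.9],
    [-0.03,-0.01,0,0,0,0.1,0.9],
  ],
)

```text
time_s: 6.55
ee_pos: [0.4934, -0.234, 0.2449]
eef_rot: [3.14, -0.009, 1.609]
force: [1.1, -0.7, -0.8]
grip_width: 0.0891
grip_force: 0.0
```

jog_arm(
  motion=[
    [0,0,0,0,0,0.14,0.9],
    [0,0,0,0,0,0.14,0.9],
    [0,0,0,0,0,0.14,0.9],
    [0,0,0,0,0,0.14,0.9],
    [0,0,0,0,0,0.14,0.9],
  ],
)

```text
time_s: 7.05
ee_pos: [0.493, -0.2339, 0.2447]
eef_rot: [-3.139, -0.004, 0.903]
force: [-0.6, -1.3, 0.3]
grip_width: 0.0892
grip_force: 0.0
```

jog_arm(
  motion=[
    [0,0,0,0,0,0.14,0.9],
    [0,0,0,0,0,0.14,0.9],
    [0,0,0,0,0,0.14,0.9],
    [0,0,0,0,0,0.14,0.9],
    [0,0,0,0,0,0.14,0.9],
  ],
)

```text
time_s: 7.55
ee_pos: [0.493, -0.2339, 0.2448]
eef_rot: [-3.138, -0.001, 0.203]
force: [0.1, -0.1, 0.5]
grip_width: 0.0891
grip_force: 0.0
```

Run:
```python
from h import *
plan([.495,-.298,.24],D(3))
```

```text
t 7.55 at [ 0.493  -0.2339  0.2448] [-1.798e+02 -1.000e-01  1.160e+01] q [-0.512, 0.264, 1.476, 0.004, 1.404, 0.855] F [ 0.1 -0.1  0.5] gw 0.0891 gf 0.0
shift tool [-0.011   0.0632  0.0045]
turn [-0.004 -0.001  0.151]
```

jog_arm(
  motion=[
    [0,0.03,0,0,0,0.15,0.9],
    [0,0.034,0,0,0,0,0.9],
    [0,0,0,0,0,0,0.9],
  ],
)

```text
time_s: 7.85
ee_pos: [0.5007, -0.3, 0.2441]
eef_rot: [-3.138, -0.0, 0.056]
force: [0.3, 1.1, -0.3]
grip_width: 0.0895
grip_force: 0.0
```

Run:
```python
from h import *
plan([.495,-.298,.24],D(3))
c=cam("wrist");im=ctrl.camera("wrist")[:,:,::-1];cv2.imwrite("pics/w3.png",im);np.savez("w3.npz",*c)
print(proj(c,[[.495,-.298,.132]]))
```

```text
t 7.85 at [ 0.5007 -0.3     0.2441] [-179.8   -0.     3.2] q [-0.604, 0.352, 1.363, 0.003, 1.429, 0.91] F [ 0.3  1.1 -0.3] gw 0.0895 gf 0.0
shift tool [-0.0056 -0.0023  0.0041]
turn [-0.004 -0.     0.004]
[[315.97658282 199.50621815]]
```

View pics/w3.png

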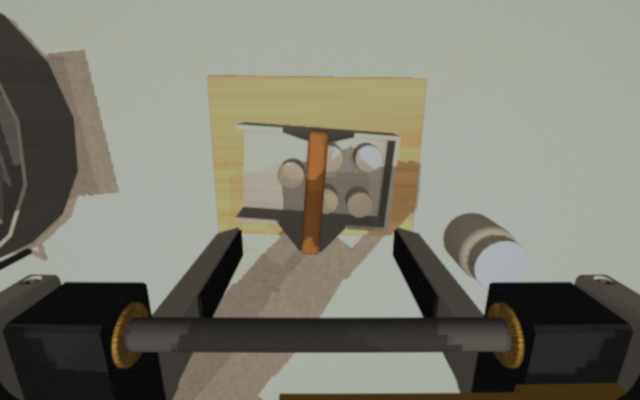

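The tote bar runs from (318,131) to (312,253), slightly turned relative to the fingers. One cylinder sits left of the bar at (291,173) and four are near the closed end on the right. The board corners are at (208,76), (427,78), (419,235) and (216,233).

Run:
```python
from h import *
z=np.load("w3.npz");c=[z[f"arr_{i}"] for i in range(4)]
e=onz(c,[[318,131],[312,253]],.132);d=e[0]-e[1];yaw=np.degrees(np.arctan2(d[1],d[0]));print(e,np.linalg.norm(d),yaw)
b=onz(c,[[208,76],[427,78],[419,235],[216,233]],.016);print(b.round(4),b.mean(0))
for i,j in((0,1),(3,2)): d=b[i]-b[j];print(np.degrees(np.arctan2(d[1],d[0])),np.linalg.norm(d))
plan([*e.mean(0)[:2],.099],D(yaw))
```

```text
[[ 0.55725001 -0.29638452  0.132     ]
 [ 0.44092571 -0.29708206  0.132     ]] 0.116326390463893 0.3435706723988963
[[ 0.6049 -0.164   0.016 ]
 [ 0.6168 -0.4209  0.016 ]
 [ 0.4197 -0.4387  0.016 ]
 [ 0.4071 -0.1681  0.016 ]] [ 0.51214687 -0.29793867  0.016     ]
92.66667529551731 0.2571595961612937
92.66796636526297 0.2708670202580992
t 7.9 at [ 0.5008 -0.2985  0.2442] [-179.8   -0.     3.3] q [-0.602, 0.35, 1.365, 0.003, 1.429, 0.912] F [ 0.6  0.5 -0.7] gw 0.0897 gf 0.0
shift tool [-0.0016 -0.0013  0.1452]
turn [-0.004 -0.     0.051]
```

jog_arm(
  motion=[
    [-0.003,-0.001,0.02,0,0,0.05,0.6],
    [0,0,0.04,0,0,0,0.4],
    [0,0,0.04,0,0,0,0.2],
    [0,0,0.03,0,0,0,0.2],
    [0,0,0.015,0,0,0,0.2],
  ],
)

```text
time_s: 8.4
ee_pos: [0.4971, -0.295, 0.0976]
eef_rot: [-3.138, 0.002, 0.008]
force: [0.1, -0.1, -0.1]
grip_width: 0.0569
grip_force: 0.0
```

jog_arm(
  motion=[
    [0,0,0,0,0,0,-0.3],
    [0,0,0,0,0,0,-0.5],
    [0,0,0,0,0,0,-0.7],
    [0,0,0,0,0,0,-0.9],
    [0,0,0,0,0,0,-0.9],
  ],
  squeeze=45,
)

```text
time_s: 8.9
ee_pos: [0.4984, -0.2963, 0.1013]
eef_rot: [3.141, -0.001, 0.008]
force: [0.9, -0.2, 0.3]
grip_width: 0.0199
grip_force: 0.0
```

jog_arm(
  motion=[
    [0,0,0,0,0,0,-0.9],
    [0,0,0,0,0,0,-0.9],
    [0,0,0,0,0,0,-0.9],
    [0,0,0,0,0,0,-0.9],
  ],
)

```text
time_s: 9.3
ee_pos: [0.4984, -0.2964, 0.1012]
eef_rot: [3.141, -0.001, 0.008]
force: [-1.0, 0.4, 6.1]
grip_width: 0.0178
grip_force: 44.9
```

Run:
```python
from h import *
plan([.497,-.298,.3],D(0.3,8))
```

```text
t 9.3 at [ 0.4984 -0.2964  0.1012] [ 1.8e+02 -1.0e-01  4.0e-01] q [-0.6, 0.467, 1.544, 0.0, 1.128, 0.963] F [-1.   0.4  6.1] gw 0.0178 gf 44.9
shift tool [-0.0012  0.0017 -0.1988]
turn [ 0.14  -0.001  0.002]
```

jog_arm(
  motion=[
    [0,0,-0.006,0,0,0,-0.9],
    [0,0,-0.012,0,0,0,-0.9],
    [0,0,-0.018,0,0,0,-0.9],
    [0,0,-0.02,0.03,0,0,-0.9],
    [0,0,-0.02,0.04,0,0,-0.9],
  ],
)

```text
time_s: 9.8
ee_pos: [0.498, -0.2962, 0.1777]
eef_rot: [-3.07, 0.0, 0.009]
force: [0.7, -0.6, -6.9]
grip_width: 0.0177
grip_force: 44.9
```

jog_arm(
  motion=[
    [0,0,-0.02,0.04,0,0,-0.9],
    [0,0,-0.02,0.03,0,0,-0.9],
    [0,0,-0.02,0,0,0,-0.9],
    [0,0,-0.015,0,0,0,-0.9],
    [0,0,-0.008,0,0,0,-0.9],
  ],
)

```text
time_s: 10.3
ee_pos: [0.4981, -0.3066, 0.2604]
eef_rot: [-3.002, -0.001, 0.008]
force: [0.2, 0.5, -7.2]
grip_width: 0.0177
grip_force: 44.9
```

Run:
```python
from h import *
cv2.imwrite("pics/s4.png",ctrl.camera("scene")[120:300,150:450,::-1])
P,Rt=totepose(dpt(.135,0,.185),98,-8,-1);plan(P,Rt)
```

```text
t 10.35 at [ 0.4983 -0.3067  0.2611] [-1.721e+02 -1.000e-01  4.000e-01] q [-0.665, 0.394, 1.273, 0.109, 1.56, 0.892] F [ 0.4  0.7 -5.2] gw 0.0174 gf 44.9
shift tool [ 0.059  -0.2595  0.0447]
turn [ 0.001 -0.02  -0.13 ]
```

jog_arm(
  motion=[
    [0.002,-0.01,0.002,0,0,-0.01,-0.9],
    [0.005,-0.02,0.003,0,0,-0.01,-0.9],
    [0.005,-0.027,0.004,0,0,-0.015,-0.9],
    [0.006,-0.027,0.004,0,0,-0.015,-0.9],
    [0.006,-0.027,0.004,0,0,-0.015,-0.9],
  ],
)

```text
time_s: 10.85
ee_pos: [0.5179, -0.1913, 0.2564]
eef_rot: [-3.001, -0.008, 0.074]
force: [0.5, 0.0, -6.8]
grip_width: 0.0177
grip_force: 44.9
```

jog_arm(
  motion=[
    [0.006,-0.027,0.004,0,0,-0.015,-0.9],
    [0.006,-0.027,0.004,0,0,-0.015,-0.9],
    [0.005,-0.025,0.004,0,0,-0.015,-0.9],
    [0.004,-0.02,0.003,0,0,-0.01,-0.9],
    [0.003,-0.014,0.002,0,0,-0.01,-0.9],
  ],
)

```text
time_s: 11.35
ee_pos: [0.5306, -0.0752, 0.2559]
eef_rot: [-3.002, -0.017, 0.139]
force: [0.5, 0.5, -7.0]
grip_width: 0.0181
grip_force: 44.9
```

jog_arm(
  motion=[
    [0.001,-0.008,0.001,0,0,0,-0.9],
    [0,-0.003,0,0,0,0,-0.9],
    [0,0,0,0,0,0,-0.9],
  ],
)

```text
time_s: 11.65
ee_pos: [0.5304, -0.0663, 0.2572]
eef_rot: [-3.003, -0.018, 0.136]
force: [0.1, 0.1, -8.1]
grip_width: 0.0183
grip_force: 44.9
```

Run:
```python
from h import *
P,Rt=totepose(dpt(.135,0,.185),98,-8,-1);plan(P,Rt)
a=ctrl.camera("scene")[80:280,180:480,::-1];t=ctrl.camera("top")[150:280,215:460,::-1]
a=cv2.resize(a,None,fx=2,fy=2);t=cv2.resize(t,None,fx=1.6,fy=1.6)
v=np.zeros((600,600,3),np.uint8);v[:400]=a;v[400:608,:392][:200]=t[:200];cv2.imwrite("pics/p5.png",v)
```

```text
t 11.65 at [ 0.5304 -0.0663  0.2572] [-172.    -1.     7.8] q [-0.261, 0.246, 1.475, 0.136, 1.459, 1.154] F [ 0.1  0.1 -8.1] gw 0.0183 gf 44.9
shift tool [ 0.0277 -0.0188  0.0077]
turn [ 0.001 -0.018 -0.001]
```

View pics/p5.png

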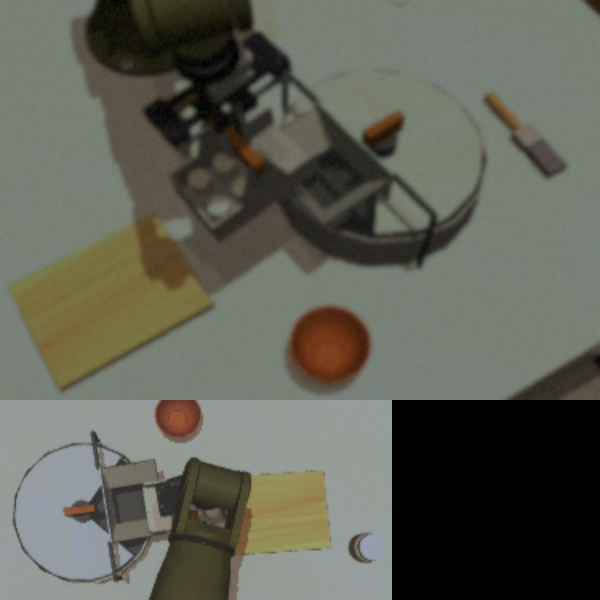

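All five cylinders are still in the raised tote, at about (185–245,165–210) in the scene part. The tote's mouth faces the funnel, the cut-out is under the throat, and the tote needs about 28 mm of sideways correction.

Run:
```python
from h import *
def row(a,b):
    return np.r_[a[1].inv().apply(b[0]-a[0]),(a[1].inv()*b[1]).as_rotvec()].round(4)
A=totepose(dpt(.14,0,.185),98,-8,-1);B=totepose(dpt(.14,0,.15),98,12,-1)
plan(*A)
print(row(A,B)/4)
print("3deg",row(B,totepose(dpt(.14,0,.15),98,15,-1)))
```

```text
t 11.75 at [ 0.5305 -0.0669  0.2572] [-172.1   -1.     7.8] q [-0.262, 0.246, 1.475, 0.136, 1.459, 1.154] F [ 0.6 -0.5 -7.8] gw 0.0177 gf 44.9
shift tool [ 0.0277 -0.0144  0.0071]
turn [ 0.001 -0.018 -0.001]
[ 0.       -0.007075  0.0022   -0.087275 -0.       -0.      ]
3deg [-0.     -0.0044 -0.0046 -0.0524  0.      0.    ]
```

jog_arm(
  motion=[
    [0.01,-0.006,0.003,0,-0.009,0,-0.9],
    [0.01,-0.006,0.003,0,-0.009,0,-0.9],
    [0.007,-0.004,0.002,0,0,0,-0.9],
    [0,0,0,0,0,0,-0.9],
  ],
)

```text
time_s: 12.15
ee_pos: [0.5557, -0.0449, 0.2511]
eef_rot: [-3.002, 0.001, 0.14]
force: [0.2, -0.1, -7.7]
grip_width: 0.0179
grip_force: 44.9
```

Run:
```python
from h import *
plan(*totepose(dpt(.14,0,.185),98,-8,-1))
```

```text
t 12.15 at [ 0.5557 -0.0449  0.2511] [-172.    0.    8.] q [-0.21, 0.31, 1.408, 0.131, 1.473, 1.205] F [ 0.2 -0.1 -7.7] gw 0.0179 gf 44.9
shift tool [-0.0002  0.0029 -0.002 ]
turn [0.    0.001 0.   ]
```

jog_arm(
  motion=[
    [0,-0.006,0.002,-0.08,0,0,-0.9],
    [0,-0.007,0.002,-0.09,0,0,-0.9],
    [0,-0.007,0.002,-0.09,0,0,-0.9],
    [0,-0.006,0.002,-0.09,0,0,-0.9],
    [0,-0.003,-0.003,-0.035,0,0,-0.9],
  ],
)

```text
time_s: 12.65
ee_pos: [0.5505, -0.0152, 0.2459]
eef_rot: [2.893, 0.001, 0.141]
force: [0.6, -0.1, -7.0]
grip_width: 0.0176
grip_force: 44.9
```

jog_arm(
  motion=[
    [0,-0.003,-0.003,-0.035,0,0,-0.9],
    [0,-0.003,-0.003,-0.035,0,0,-0.9],
    [0,-0.003,-0.003,-0.035,0,0,-0.9],
    [0,-0.003,-0.003,-0.035,0,0,-0.9],
    [0,-0.003,-0.003,-0.035,0,0,-0.9],
  ],
)

```text
time_s: 13.15
ee_pos: [0.5482, 0.0026, 0.2561]
eef_rot: [2.72, -0.0, 0.139]
force: [-0.6, -0.9, -7.2]
grip_width: 0.0176
grip_force: 44.9
```

jog_arm(
  motion=[
    [0,-0.003,-0.003,-0.035,0,0,-0.9],
    [0,-0.003,-0.003,-0.035,0,0,-0.9],
    [0,-0.003,-0.003,-0.035,0,0,-0.9],
    [0,-0.003,-0.003,-0.035,0,0,-0.9],
    [0,0,0,0,0,0,-0.9],
  ],
)

```text
time_s: 13.65
ee_pos: [0.5459, 0.0192, 0.2608]
eef_rot: [2.581, 0.0, 0.14]
force: [0.8, -0.4, -7.5]
grip_width: 0.018
grip_force: 44.9
```

Run:
```python
from h import *
plan(*totepose(dpt(.14,0,.15),98,32,-1))
```

```text
t 13.65 at [0.5459 0.0192 0.2608] [147.9   0.    8. ] q [0.232, 0.29, 1.501, -0.564, 1.433, 1.765] F [ 0.8 -0.4 -7.5] gw 0.018 gf 44.9
shift tool [ 0.0006  0.0038 -0.0042]
turn [0.002 0.    0.001]
```

jog_arm(
  motion=[
    [0,-0.002,-0.005,-0.035,0,0,-0.9],
    [0,-0.002,-0.004,-0.035,0,0,-0.9],
    [0,-0.003,-0.003,-0.035,0,0,-0.9],
    [0,-0.003,-0.003,-0.035,0,0,-0.9],
    [0,-0.003,-0.003,-0.035,0,0,-0.9],
  ],
)

```text
time_s: 14.15
ee_pos: [0.5433, 0.0388, 0.2686]
eef_rot: [2.406, -0.001, 0.139]
force: [0.0, 0.5, -4.7]
grip_width: 0.0176
grip_force: 44.9
```

jog_arm(
  motion=[
    [0,-0.003,-0.003,-0.035,0,0,-0.9],
    [0,-0.003,-0.003,-0.035,0,0,-0.9],
    [0,-0.003,-0.003,-0.035,0,0,-0.9],
    [0,0,0,0,0,0,-0.9],
    [0,0,0,0,0,0,-0.9],
  ],
)

```text
time_s: 14.65
ee_pos: [0.5415, 0.0517, 0.2682]
eef_rot: [2.301, 0.0, 0.139]
force: [-0.1, -0.5, -3.6]
grip_width: 0.0178
grip_force: 44.9
```

Run:
```python
from h import *
plan(*totepose(dpt(.14,0,.15),98,48,-1))
a=ctrl.camera("scene")[80:280,220:480,::-1];t=ctrl.camera("top")[150:280,215:460,::-1]
a=cv2.resize(a,None,fx=2,fy=2);t=cv2.resize(t,None,fx=1.4,fy=1.4)[:182]
v=np.zeros((582,520,3),np.uint8);v[:400]=a;v[400:,:343]=t;cv2.imwrite("pics/p6.png",v)
```

```text
t 14.65 at [0.5415 0.0517 0.2682] [131.8   0.    8. ] q [0.391, 0.371, 1.492, -0.806, 1.557, 1.954] F [-0.1 -0.5 -3.6] gw 0.0178 gf 44.9
shift tool [ 0.0005  0.0024 -0.0016]
turn [ 0.003  0.    -0.   ]
```

View pics/p6.png

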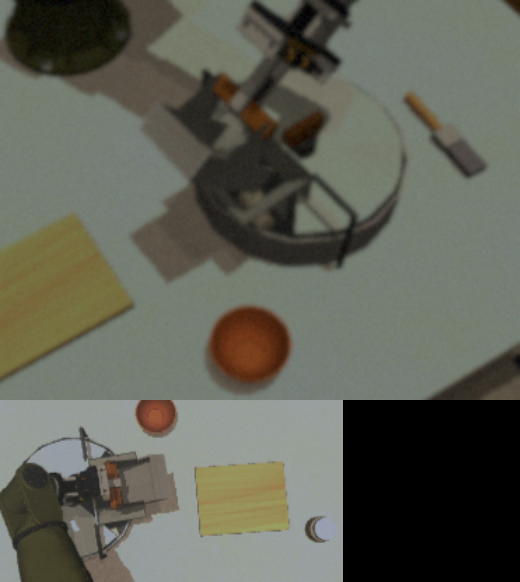

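The tote's weight has dropped to about 3.6 N, so it is essentially empty. The scene view shows cylinders inside the funnel and throat at about (255,200). I'll tilt a little more, then back away and look.

jog_arm(
  motion=[
    [0,-0.003,-0.004,-0.035,0,0,-0.9],
    [0,-0.003,-0.003,-0.035,0,0,-0.9],
    [0,-0.003,-0.003,-0.035,0,0,-0.9],
    [0,0,0,0,0,0,-0.9],
    [0,0,0,0,0,0,-0.9],
  ],
)

```text
time_s: 15.25
ee_pos: [0.5396, 0.0652, 0.2675]
eef_rot: [2.195, 0.0, 0.14]
force: [0.0, 0.0, -3.8]
grip_width: 0.0176
grip_force: 44.9
```

Run:
```python
from h import *
f=[]
for i in range(6): f.append(ctrl.get_obs()["force"][2]); ctrl.camera("top")
print(np.mean(f),f)
def row(a,b): return np.r_[a[1].inv().apply(b[0]-a[0]),(a[1].inv()*b[1]).as_rotvec()].round(4)
A=totepose(dpt(.14,0,.15),98,54,-1)
plan(*A)
for n,B in((1,totepose(dpt(.16,0,.22),98,54,-1)),): print(row(A,B))
print("5deg back about TCP");print(totepose(dpt(.14,0,.15),98,54,-1)[0])
```

```text
-4.072234703876592 [np.float64(-3.814153044164891), np.float64(-3.1690786002857987), np.float64(-4.419100977712209), np.float64(-4.34999684864228), np.float64(-4.022090130888005), np.float64(-4.658988621566367)]
t 15.55 at [0.5396 0.0646 0.2681] [125.8  -0.    7.9] q [0.443, 0.414, 1.486, -0.886, 1.611, 2.014] F [ 0.3 -0.4 -4.4] gw 0.0179 gf 44.9
shift tool [ 0.0006  0.0024 -0.0007]
turn [ 0.003  0.    -0.001]
[ 0.      0.0684 -0.025   0.      0.      0.    ]
5deg back about TCP
[0.54022652 0.06386926 0.27042213]
```

jog_arm(
  motion=[
    [0,0.02,-0.008,0,0,0,-0.9],
    [0,0.03,-0.012,0,0,0,-0.9],
    [0,0.018,-0.005,0.05,0,0,-0.9],
    [0,0,0,0.1,0,0,-0.9],
    [0,0,0,0.11,0,0,-0.9],
  ],
)

```text
time_s: 16.05
ee_pos: [0.5421, 0.0457, 0.3382]
eef_rot: [2.459, -0.001, 0.14]
force: [0.2, 0.6, -4.5]
grip_width: 0.0173
grip_force: 44.9
```

jog_arm(
  motion=[
    [0,0,0,0.11,0,0,-0.9],
    [0,0,0,0.11,0,0,-0.9],
    [0,0,0,0.11,0,0,-0.9],
    [0,0,0,0.11,0,0,-0.9],
    [0,0,0,0.11,0,0,-0.9],
  ],
)

```text
time_s: 16.55
ee_pos: [0.5421, 0.0452, 0.3384]
eef_rot: [3.009, -0.001, 0.139]
force: [0.2, 0.4, -4.2]
grip_width: 0.0175
grip_force: 44.9
```

jog_arm(
  motion=[
    [0,0,0,0.1,0,0,-0.9],
    [0,0.02,0,0.035,0,0,-0.9],
    [0,0.03,0,0,0,0,-0.9],
    [0,0.03,0,0,0,0,-0.9],
    [0,0.03,0,0,0,0,-0.9],
  ],
)

```text
time_s: 17.05
ee_pos: [0.5572, -0.0651, 0.3386]
eef_rot: [3.14, 0.0, 0.139]
force: [0.0, 1.6, -3.7]
grip_width: 0.0173
grip_force: 44.9
```

Run:
```python
from h import *
plan([.5145,-.298,.25],D(2.7))
```

```text
t 17.05 at [ 0.5572 -0.0651  0.3386] [179.9   0.    8. ] q [-0.181, 0.264, 1.263, -0.002, 1.614, 1.251] F [ 0.   1.6 -3.7] gw 0.0173 gf 44.9
shift tool [-0.0745  0.2246  0.0891]
turn [0.002 0.    0.092]
```

jog_arm(
  motion=[
    [-0.006,0.02,0.008,0,0,0,-0.9],
    [-0.011,0.035,0.013,0,0,0,-0.9],
    [-0.012,0.037,0.014,0,0,0,-0.9],
    [-0.012,0.037,0.014,0,0,0,-0.9],
    [-0.012,0.037,0.014,0,0,0.03,-0.9],
  ],
)

```text
time_s: 17.55
ee_pos: [0.5271, -0.237, 0.2753]
eef_rot: [3.14, 0.0, 0.109]
force: [0.6, 0.3, -4.3]
grip_width: 0.0174
grip_force: 44.9
```

jog_arm(
  motion=[
    [-0.011,0.03,0.013,0,0,0.03,-0.9],
    [-0.007,0.02,0.01,0,0,0.032,-0.9],
    [0,0,0.02,0,0,0,-0.9],
    [0,0,0,0,0,0,-0.9],
  ],
)

```text
time_s: 17.95
ee_pos: [0.5136, -0.2871, 0.2302]
eef_rot: [-3.141, 0.004, 0.046]
force: [-0.0, -0.1, -3.0]
grip_width: 0.0176
grip_force: 44.9
```

Run:
```python
from h import *
plan([.5145,-.298,.103],D(2.7))
c=cam("top");im=ctrl.camera("top")[:,:,::-1]
cv2.imwrite("pics/z7.png",cv2.resize(im[150:280,215:460],None,fx=3.2,fy=3.2,interpolation=cv2.INTER_CUBIC))
```

```text
t 17.95 at [ 0.5136 -0.2871  0.2302] [-179.9    0.2    2.6] q [-0.571, 0.372, 1.368, -0.001, 1.406, 0.954] F [-0.  -0.1 -3. ] gw 0.0176 gf 44.9
shift tool [0.0009 0.0111 0.1272]
turn [-0.001  0.004 -0.001]
```

View pics/z7.png

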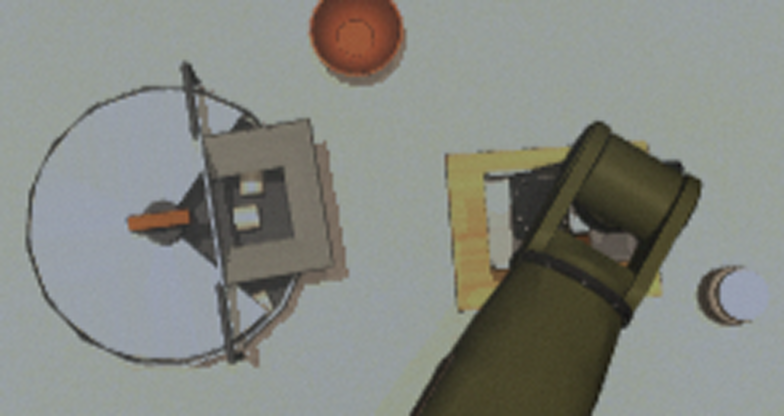

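The drum throat shows two cylinders at (250,185) and (245,217), plus a third under the cut-out at (265,300). Nothing is lying outside. I'll put the tote down, then check inside it.

jog_arm(
  motion=[
    [0.001,0.006,0.02,0,0,0,-0.9],
    [0,0.005,0.035,0,0,0,-0.9],
    [0,0,0.03,0,0,0,-0.9],
    [0,0,0.02,0,0,0,-0.9],
    [0,0,0.01,0,0,0,-0.9],
  ],
)

```text
time_s: 18.5
ee_pos: [0.5165, -0.2974, 0.1171]
eef_rot: [3.141, 0.001, 0.048]
force: [-1.2, -0.1, -3.8]
grip_width: 0.0176
grip_force: 44.9
```

jog_arm(
  motion=[
    [0,0,0.006,0,0,0,-0.9],
    [0,0,0.003,0,0,0,-0.9],
    [0,0,0,0,0,0,-0.9],
  ],
)

```text
time_s: 18.8
ee_pos: [0.5169, -0.298, 0.1095]
eef_rot: [3.14, -0.001, 0.047]
force: [0.0, -0.3, -3.9]
grip_width: 0.0176
grip_force: 44.9
```

Run:
```python
from h import *
plan([.5145,-.298,.1015],D(2.7))
```

```text
t 18.8 at [ 0.5169 -0.298   0.1095] [ 1.799e+02 -1.000e-01  2.700e+00] q [-0.584, 0.492, 1.486, -0.001, 1.161, 0.94] F [ 0.  -0.3 -3.9] gw 0.0176 gf 44.9
shift tool [-0.0024 -0.0001  0.008 ]
turn [ 0.002 -0.001  0.   ]
```

jog_arm(
  motion=[
    [-0.002,0,0.004,0,0,0,-0.9],
    [0,0,0.002,0,0,0,-0.9],
    [0,0,0.001,0,0,0,-0.9],
    [0,0,0,0,0,0,-0.9],
  ],
)

```text
time_s: 19.2
ee_pos: [0.5145, -0.298, 0.1017]
eef_rot: [3.14, -0.0, 0.047]
force: [-0.4, -0.4, -3.7]
grip_width: 0.0178
grip_force: 44.9
```

jog_arm(
  motion=[
    [0,0,0.0015,0,0,0,-0.9],
    [0,0,0,0,0,0,-0.9],
  ],
)

```text
time_s: 19.4
ee_pos: [0.5147, -0.2981, 0.1012]
eef_rot: [3.14, -0.001, 0.047]
force: [-3.3, 1.7, 4.1]
grip_width: 0.0176
grip_force: 44.9
```

jog_arm(
  motion=[
    [0,0,0.001,0,0,0,-0.9],
    [0,0,0,0,0,0,-0.9],
  ],
)

```text
time_s: 19.6
ee_pos: [0.5148, -0.2982, 0.1012]
eef_rot: [3.14, -0.001, 0.047]
force: [-7.3, 5.2, 14.0]
grip_width: 0.0178
grip_force: 44.9
```

Contact. I'll back off slightly, open, rise and retreat.

jog_arm(
  motion=[
    [0,0,-0.001,0,0,0,-0.9],
    [0,0,0,0,0,0,0.1],
    [0,0,0,0,0,0,0.2],
    [0,0,0,0,0,0,0.2],
    [0,0,0,0,0,0,0.2],
  ],
)

```text
time_s: 20.1
ee_pos: [0.5146, -0.298, 0.1002]
eef_rot: [3.14, -0.0, 0.047]
force: [-0.3, -0.3, 0.7]
grip_width: 0.0459
grip_force: 0.0
```

jog_arm(
  motion=[
    [0,0,-0.02,0,0,0,0.2],
    [0,0,-0.05,0,0,0,0.2],
    [0,0,-0.05,0,0,0,0.2],
    [-0.04,0,-0.05,0,0,0,0.2],
    [-0.05,0,-0.03,0,0,0,0.2],
  ],
)

```text
time_s: 20.6
ee_pos: [0.4405, -0.3012, 0.2875]
eef_rot: [3.139, -0.003, 0.049]
force: [-0.5, 0.1, 1.7]
grip_width: 0.0564
grip_force: 0.0
```

jog_arm(
  motion=[
    [-0.05,0,0,0,0,0,0.2],
    [-0.04,0,0,0,0,0,0.2],
    [0,0,0,0,0,0,0.2],
  ],
)

```text
time_s: 20.9
ee_pos: [0.3476, -0.3057, 0.2858]
eef_rot: [3.139, -0.001, 0.045]
force: [-0.2, 1.0, -0.0]
grip_width: 0.0559
grip_force: 0.0
```

Run:
```python
from h import *
plan([.5,-.3,.3])
im=ctrl.camera("top")[:,:,::-1];s=ctrl.camera("scene")[:,:,::-1]
a=cv2.resize(im[150:280,215:460],None,fx=2.4,fy=2.4,interpolation=cv2.INTER_CUBIC)
b=cv2.resize(s[100:280,170:450],None,fx=1.57,fy=1.57,interpolation=cv2.INTER_CUBIC)
v=np.zeros((a.shape[0]+b.shape[0],588,3),np.uint8);v[:a.shape[0]]=a;v[a.shape[0]:,:b.shape[1]]=b;print(v.shape);cv2.imwrite("pics/p8.png",v)
```

```text
t 20.9 at [ 0.3476 -0.3057  0.2858] [ 1.798e+02 -1.000e-01  2.500e+00] q [-0.8, 0.048, 1.63, -0.001, 1.461, 0.726] F [-0.2  1.  -0. ] gw 0.0559 gf 0.0
shift tool [ 0.1525  0.0011 -0.014 ]
(595, 588, 3)
```

View pics/p8.png

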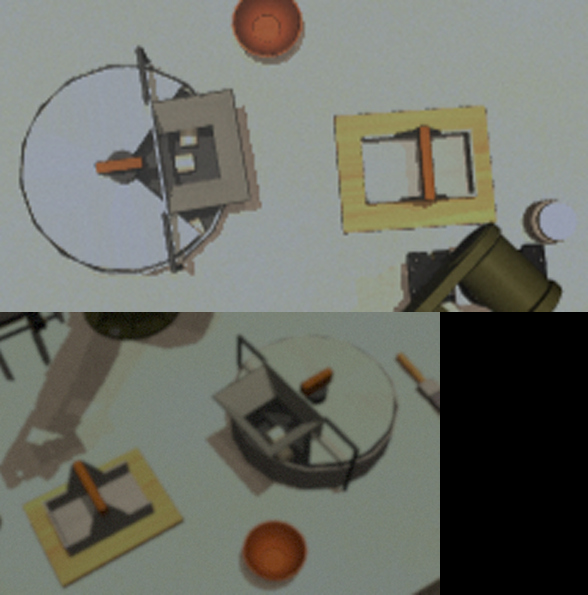

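The top view shows an empty tote upright in the middle of its board, with two cylinders visible through the throat at (187,137) and (184,163). In the scene view one shows at (277,432). I'll check that those lie on the drum floor.

Run:
```python
from h import *
t=cam("top");s=cam("scene")
for z in(.03,.1,.13): print(z,onz(t,[[292.9,207.1],[291.7,217.9]],z)[:,:2].round(3).tolist(),onz(s,[[346.4,176.4]],z)[:,:2].round(3).tolist())
im=cv2.imread("pics/p8.png");b=onz(t,[[215+427/2.4,150+127/2.4],[215+427/2.4,150+203/2.4]],.13);print("tote bar",b.mean(0))
```

```text
0.03 [[0.575, 0.087], [0.531, 0.092]] [[0.531, 0.098]]
0.1 [[0.568, 0.082], [0.526, 0.088]] [[0.57, 0.07]]
0.13 [[0.565, 0.08], [0.524, 0.086]] [[0.587, 0.058]]
tote bar [ 0.51002694 -0.30066383  0.13      ]
```

```bash
python3 -c "
from station import ctrl
print(ctrl.hand_in())"
```

```text
the job is handed in; nothing more can be done
None
```

I handed the job in at about 21 s: the wheel's cut-out is under the funnel, the cylinders were tipped in, and the empty tote stands upright in the middle of its board. I could see only three of the five cylinders in the drum; I infer the other two from the empty tote and from none lying outside.

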